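Slide the drying tray over the sill and hang the beaker on its peg

ROBOT

A 6-joint arm with a two-finger parallel gripper is mounted at the origin on the work surface. World frame = base frame: x ahead of the robot, y to its left, z up, the work surface at z = 0. Lengths are in mm, angles in rad, forces in N, time in s.
With the tool pointing down it reaches from about 350 to 725 mm from the base axis. Payload 6 kg.
Tool frame: the origin (TCP) lies midway between the tips of the shut fingers; the grasp point (between the pads) lies 19 mm behind it; z points along the fingers, y is the line along which they close (so a half turn about z gives the same grasp; the last joint's range is limited). The gripper opens to 85 mm and grips with 20 to 120 N. Pads are 22 mm wide; open, the fingers measure 114 mm over their backs; the gripper's body (76 mm by 85 mm) begins 54 mm behind the grasp point. The pads swing forward as they close: fully open they stand 13 mm farther back than shut.
Start: joints at [0.334, 0.04, 0.085, 0, -1.615, -0.334], TCP at [599.975, 0.017, 201.261] pointing down, gripper open.
Joint ranges: [-2.56, 2.56], [-1.29, 2.01], [-1.08, 1.49], [-3.29, 1.98], [-2.81, -0.18], [-2.99, 2.99]. Speed limits (rad/s): [2.57, 2.57, 3.01, 3.14, 3.14, 3.14].

INTERFACE

Orientations are given as a unit quaternion [w, x, y, z].
In Python, from cell import arm gives the robot as it stands.
- The arm moves only by the tool shift_gripper, called after "Emit:" as name(argument=value, ...) on one line, values as JSON. Schema: {"type":"object","properties":{"rows":{"type":"array","items":{"type":"object","properties":{"drx":{"type":"number"},"dry":{"type":"number"},"drz":{"type":"number"},"dx":{"type":"number"},"dy":{"type":"number"},"dz":{"type":"number"},"finger_gap":{"type":"number"}},"additionalProperties":false,"required":["finger_gap"]},"minItems":1,"maxItems":20},"force":{"type":"number"},"only":{"type":"string"},"quiet":{"type":"boolean"},"lines":{"type":"string"}},"required":["rows"],"additionalProperties":false}. rows is a list of rows, 1 to 20 of them, each an object with the fields drx, dry, drz (a rotation vector in rad), dx, dy, dz (the shift in units of 5 mm), finger_gap (the finger opening in mm); a field left out counts as zero (the opening has to be given); each row is the pose to reach, as a shift and turn from the pose commanded when the call began, along the tool's axes at that moment; what a row does not reach only later rows make up. A row lasts 1/8 s, in which the tool goes at most 62.5 mm and 0.188 rad, less where a joint would pass 70% of its speed; a pose out of reach is approached as far as the arm can. The fingers move at their own pace and stop on an object; force is the grip in N (left out, the last holds). Time passes only in rows, so rows that do not move let the fingers close. The tool returns the time, the measured TCP pose, the force, the opening and the grip force at its end. only (a regular expression) keeps the lines of the reply that match it, lines (a string "A,B") keeps lines A to B, and quiet returns only ok. Input that does not fit is refused with a message, and nothing moves.
- arm.state(): the state, without advancing time (a new reading comes with each control period).
- arm.camera(name): name is "scene" or "side" or "wrist"; returns (picture, depth): 400x640x3 uint8, red, green, blue; 400x640 float32, mm along the optical axis (not along the pixel's ray), 0 where there is no reading.
- arm.camera_params(name): a dict with "vfov" (degrees; the focal length in pixels is half the picture's height over the tangent of half this angle, whatever the lens; pixels are square), "cx", "cy" (the principal point, pixels), "R" (3x3) and "t" (3): a world point X has camera coordinates R X + t; the wrist camera has in their place "tool_from_camera" (4x4, takes a point from camera to tool coordinates, whose origin is the TCP and whose axes are the flange's). Camera axes: x right, y down, z forward; pixel columns grow to the right and rows downward; lengths in mm; the calibration is good to about 2 mm. The wrist camera is an equidistant fisheye: a pixel r from the principal point sees the ray r / f radians off the axis. A picture is of the moment at which its call begins: read the wrist's pose just before it. camera_params takes no time and is no camera call.
- arm.close_job(): hands the job in; it is judged then, once.
The state is a dict: "time_s": time; "joints": joint angles; "joint_velocities": joint speeds; "joint_torque": joint torques, N m; "tcp_pos": TCP position; "eef_rot": TCP orientation; "wrist_force": force on the tool from outside, world axes, zero at the start; "moment": the same for the moment, N m; "width": finger opening in mm; "grip_force": force on a finger pad.
Only numpy, scipy, OpenCV 4.12 (cv2) and the standard library are available. Lean on these libraries where they do the work, as an engineer would, in place of code of your own. Each camera call takes 0.05 s, during which the arm holds its last target. There are 200 camera calls.

TASK

Put the drying tray away in the steel draining bay: tip its front edge up onto the bay's raised sill while its rear edge stays on the bench, then push it from behind, over the sill, until the whole tray sits flat inside the bay. Do not lift the whole tray off the bench. Then take the beaker from the rack, turn it mouth down, lower it, without dropping it, over the peg in the tray until its rim sits flat on the peg's foot, and let go; leave the tray in the bay and the other things on the bench where they are.

Things in the scene. Friction and masses are not known exactly. Their poses are not given: they have to be found in the camera images.
- tray: loose grey open plastic box 120 (x) x 170 (y) x 40 mm high, walls and floor 8 mm, about 0.5 kg, with an upright peg in its middle (see peg_foot). Origin: centre of its underside; z up, +y towards its front wall, which faces the bay at the start. It starts on the bench outside the bay, front edge 30 to 95 mm short of the sill, yawed and offset a little
- tray_front (a point): middle of the lower edge of the tray's front wall (tray frame x 0, y +85 mm, z 0)
- tray_rear (a point): middle of the lower edge of the tray's rear wall (tray frame x 0, y -85 mm, z 0)
- peg_foot (a point): on the peg's axis, centre of the top of its round foot (76 mm across), 14 mm above the tray's underside. The white peg is 34 mm across, tapering over its top 20 mm to 18 mm; its tip is 66 mm above this point, 80 mm above the tray's underside
- bay: draining bay fixed to the bench: low steel pan, outside 184 (x) x 215 (y) mm, inside 164 x 195 mm. Origin: centre of its underside at bench height; z up, +y is the way the tray is pushed in. Floor 6 mm above the bench. Entry sill (-y end) and side curbs 10 mm thick, 16 mm high above the bench; far wall (+y) 10 mm thick, 30 mm high
- sill (a point): middle of the outer top edge of the entry sill (bay frame x 0, y -107.5 mm, z 16 mm)
- beaker: loose plain metal beaker, a straight cylinder 58 mm in outer diameter and 95 mm long, wall 3 mm, bottom 4 mm, 0.12 kg, lying on its side on the rack at the start. Origin: on its axis, halfway along. Its x axis points along its axis out of its open mouth (level at the start, pointing ahead and to the robot's right)
- mouth (a point): centre of the beaker's open rim, 47.5 mm from the beaker's origin along its x axis
- rack: fixed rack of two level steel rods on short posts and a foot 110 by 60 mm; the rods run along its x axis, 118 mm long, 8 mm thick, 36 mm apart between centres, centres 47 mm above the bench. The beaker lies on them, its axis 75 mm above the bench. Origin: centre of the underside
- jar: bystander: amber jar, 52 mm across, 70 mm high; origin at its underside
- specimen_box: bystander: clear box 70 by 50 by 32 mm with a black pad on its lid, 37 mm high in all; origin at its underside
- wash_bottle: bystander: white bottle 64 mm across, 170 mm high; origin at its underside
- dish: bystander: white dish 90 mm across, 22 mm high; origin at its underside
- can: bystander: white can 60 mm across, 90 mm high; origin at its underside
- brush: bystander: brush lying on the bench
- foam_block: bystander: white block 160 by 110 by 50 mm; origin at its underside

How it is judged:
By the outcome, as a careful person would: the job done as asked, in the order asked, and still so for the second after the job is handed in, with the robot touching nothing.
It also fails if it takes over 69 s, if anything falls off the work surface, if the arm or the gripper's body presses on something with over 40 N, if the wrist force passes 120 N, or if a joint passes its speed limit or range.

## Working session

There is one attempt and no reset: what is moved stays moved. The work goes in short steps, Python scripts to look and compute and a tool call to move; the robot and the scene stay as the last step left them, time stands still between calls to the robot, and variables do not carry over. Pictures are saved under pics/ and viewed, at most 10 in all, crops included, and the job is handed in when it is done.

```bash
ls; mkdir -p pics
```

Run:
```python
from cell import arm
import cv2,numpy as np
for n in("scene","side"):
    p,d=arm.camera(n); cv2.imwrite(f"pics/{n}0.png",p[:,:,::-1]); np.savez(f"/tmp/{n}0.npz",p=p,d=d)
    print(n,arm.camera_params(n))
print(arm.camera_params("wrist")); print(arm.state())
```

```text
cell.py
pics
scene {'vfov': 51.475815943914355, 'cx': 319.2646065410347, 'cy': 207.12425904799983, 'R': array([[ 0.83689861,  0.54732951,  0.00557821],
       [ 0.4049866 , -0.61232788, -0.67899958],
       [-0.36822082,  0.5705129 , -0.73411747]]), 't': array([-499.33264716, -181.62699012, 1537.37791418])}
side {'vfov': 57.18261283508893, 'cx': 323.4125824775412, 'cy': 201.0486736689389, 'R': array([[-0.9957183 , -0.09129901, -0.01447603],
       [-0.03510984,  0.51838667, -0.85442528],
       [ 0.08551236, -0.85025864, -0.51937258]]), 't': array([558.55868483,  89.16816519, 922.69287677])}
{'vfov': 65.70646984690485, 'cx': 313.4425524572939, 'cy': 200.38680094685665, 'tool_from_camera': array([[ 3.62442557e-04, -9.57722875e-01, -2.87692132e-01,
         7.25664486e+01],
       [ 9.99999933e-01,  3.32646536e-04,  1.52452329e-04,
         5.26756003e-01],
       [-5.03072920e-05, -2.87692168e-01,  9.57722932e-01,
        -1.71763155e+02],
       [ 0.00000000e+00,  0.00000000e+00,  0.00000000e+00,
         1.00000000e+00]])}
{'time_s': 0.1, 'joints': array([ 3.33718425e-01,  4.07576746e-02,  8.39412365e-02, -3.84660638e-04,
       -1.61547461e+00, -3.33712819e-01]), 'joint_velocities': array([-0.00196586, -0.00139496,  0.0013429 ,  0.00271776, -0.00106947,
       -0.00166162]), 'joint_torque': array([-5.15327309e-03, -3.69345725e+01,  3.48282552e+01,  6.95181236e+00,
       -4.58455834e-03,  1.14540936e-05]), 'tcp_pos': array([5.99678352e+02, 7.89477851e-02, 2.00396841e+02]), 'eef_rot': array([ 5.88542294e-04,  7.07114526e-01, -7.07098616e-01, -4.99082687e-04]), 'wrist_force': array([ 0.36601014, -0.39162805,  0.25332484]), 'moment': array([-0.01710837, -0.00723841,  0.04512937]), 'grip_force': 0.0, 'width': 85.379312049607}
```
View pics/scene0.png

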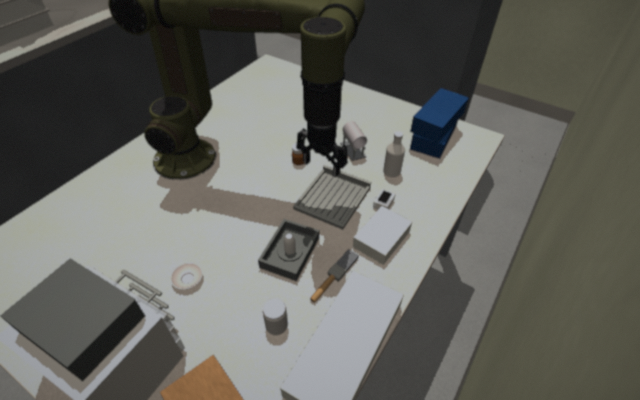

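View pics/side0.png

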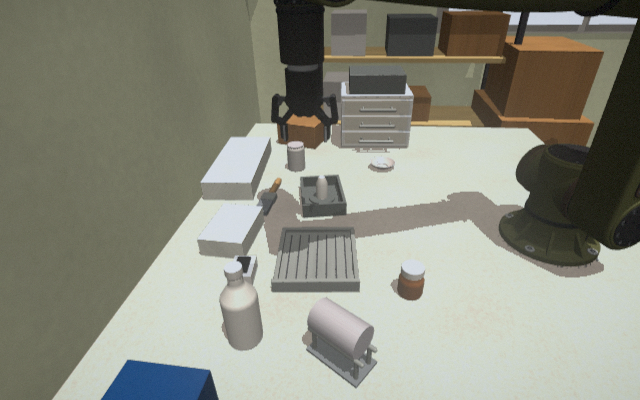

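The scene view has the tray at about (290,250), the bay at (333,195) and the beaker on its rack at (355,140). In the side view they are at (323,195), (316,258) and (340,328). The tray goes in along roughly world +y.

Create h.py:
```python
import numpy as np,cv2
from cell import arm
from scipy.spatial.transform import Rotation as Ro
def par(n,st=None):
    P=arm.camera_params(n); f=200/np.tan(np.radians(P["vfov"])/2)
    if n!="wrist": R=P["R"].T; return f,P["cx"],P["cy"],R,-R@P["t"]
    T=P["tool_from_camera"]; q=st["eef_rot"]; Rt=Ro.from_quat([q[1],q[2],q[3],q[0]]).as_matrix()
    return f,P["cx"],P["cy"],Rt@T[:3,:3],Rt@T[:3,3]+st["tcp_pos"]
def rays(n,uv,c):
    f,cx,cy,R,o=c; uv=np.atleast_2d(uv).astype(float); a=(uv-[cx,cy])/f
    if n=="wrist":
        r=np.linalg.norm(a,axis=1,keepdims=True)+1e-9; d=np.c_[np.sin(r)*a/r,np.cos(r)]
    else: d=np.c_[a,np.ones(len(a))]
    return o,d@R.T
def plane(n,uv,c,z):
    o,d=rays(n,uv,c); return o+d*((z-o[2])/d[:,2])[:,None]
def depthpts(n,dep,c):
    v,u=np.mgrid[:400,:640]; o,d=rays(n,np.c_[u.ravel(),v.ravel()],c)
    dz=(d@c[3])[:,2]; dd=dep.ravel()[:]
    X=o+d*(dd/dz)[:,None]; X[dd==0]=np.nan; return X.reshape(400,640,3)
def snap(n,name):
    st=arm.state(); p,d=arm.camera(n); c=par(n,st)
    np.savez(f"/tmp/{name}.npz",p=p,d=d,c=np.array([c[0],c[1],c[2]]),R=c[3],o=c[4]); cv2.imwrite(f"pics/{name}.png",p[:,:,::-1]); return p,d,c
def load(name):
    z=np.load(f"/tmp/{name}.npz"); return z["p"],z["d"],(*z["c"],z["R"],z["o"])
```

Run:
```python
from h import *
for n in("scene","side"):
    z=np.load(f"/tmp/{n}0.npz"); X=depthpts(n,z["d"],par(n)); 
    H=X[...,2]; ok=(X[...,0]>250)&(X[...,0]<900)&(abs(X[...,1])<550)
    fl=ok&(abs(H)<8); print(n,"bench z",np.nanmedian(H[fl]),np.nanstd(H[fl]))
    m=(ok&(H>9)&(H<180)).astype(np.uint8)
    k,l,s,ce=cv2.connectedComponentsWithStats(m)
    for i in range(1,k):
        if s[i,4]>60:
            Q=X[l==i]; print(s[i,:5],"med",np.median(Q,0).round(),"lo",np.percentile(Q,2,0).round(),"hi",np.percentile(Q,98,0).round())
```

```text
scene bench z 0.397514728573924 2.3869082391322753
[ 410  112   37   46 1239] med [728. 513.  88.] lo [663. 504.  12.] hi [790. 547. 143.]
[343 122  25  37 523] med [512. 371.  82.] lo [450. 335.  10.] hi [551. 408. 105.]
[384 132  21  45 666] med [682. 335.  93.] lo [650. 323.  13.] hi [706. 362. 171.]
[292 143  12  22 177] med [370. 199.  42.] lo [345. 191.  11.] hi [387. 221.  73.]
[293 165  78  63 789] med [576. 137.  16.] lo [474.  14.   9.] hi [664. 233.  32.]
[ 353  189   60   75 2232] med [783.  56.  49.] lo [707. -23.  13.] hi [844. 216.  54.]
[ 258  219   62   62 1812] med [ 586. -146.   27.] lo [ 517. -228.    9.] hi [651. -52.  74.]
[310 249  49  54 665] med [ 739. -124.   18.] lo [ 721. -236.   11.] hi [760. -45.  23.]
[170 263  33  27 491] med [ 385. -370.   16.] lo [ 354. -413.    9.] hi [ 435. -333.   25.]
[ 115  270   70   88 1001] med [ 468. -502.  111.] lo [ 357. -549.   23.] hi [ 548. -489.  172.]
[ 280  271  111  129 5883] med [ 849. -319.   60.] lo [ 797. -479.   56.] hi [ 898. -131.   64.]
[263 299  25  37 736] med [ 699. -357.   84.] lo [ 667. -376.   14.] hi 
[... 379 characters left out ...]
 2409] med [ 837. -210.   59.] lo [ 785. -467.   12.] hi [ 898. -116.   62.]
[370 157  26  13 195] med [ 391. -388.   16.] lo [ 352. -413.   10.] hi [ 431. -329.   22.]
[ 300  175   47   41 1356] med [ 573. -119.   30.] lo [ 510. -220.   10.] hi [642. -42.  75.]
[ 197  178   85  171 5894] med [716. 179.  50.] lo [ 642. -131.   12.] hi [834. 388. 169.]
[ 271  227   89   63 1646] med [560. 227.  16.] lo [470.  21.   9.] hi [657. 241.  31.]
[398 260  27  39 867] med [364. 236.  50.] lo [339. 202.  11.] hi [385. 246.  71.]
[ 307  298   70   81 2818] med [494. 399.  91.] lo [446. 356.  20.] hi [547. 430. 104.]
[ 110  360  109   40 2701] med [708. 532. 140.] lo [656. 515. 104.] hi [769. 549. 142.]
```

Run:
```python
from h import *
p,d,c=snap("wrist","w0"); cv2.imwrite("pics/w0b.png",cv2.resize(p[:,:,::-1],(800,500),interpolation=cv2.INTER_CUBIC))
```

```text
(no output)
```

View pics/w0b.png

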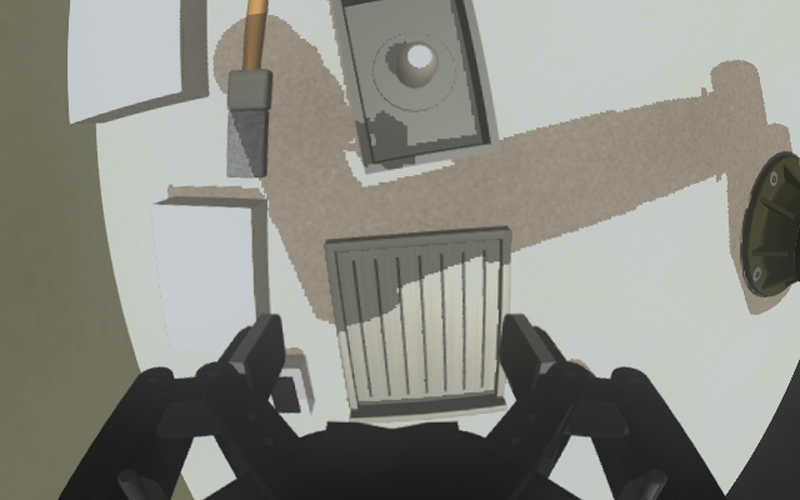

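The wrist view shows the bay at (420,320), with its sill along row ~235. The tray is cut off at the top and its peg is at (418,57). I'll move along −y to see the whole tray.

Units first: shifts go in units of 5 mm. So 130 mm is 26, 100 mm is 20.

Emit:
shift_gripper(rows=[{"dx":10,"dz":-4,"finger_gap":85},{"dx":20,"dz":-8,"finger_gap":85},{"dx":26,"dz":-10,"finger_gap":85},{"dx":26,"dz":-10,"finger_gap":85},{"dx":26,"dz":-10,"finger_gap":85}])

```text
time_s: 0.78
tcp_pos: [599.9, -129.5, 250.5]
eef_rot: [-0.0, -0.707, 0.707, 0.001]
wrist_force: [0.2, -0.1, -0.1]
width: 84.7
grip_force: 0.0
```

Create m.py:
```python
import sys
from h import *
def rects(name,n,lo,hi,zc,box,amin=150):
    p,d,c=load(name); X=depthpts(n,d,c); H=X[...,2]
    m=(H>lo)&(H<hi)&(X[...,0]>box[0])&(X[...,0]<box[1])&(X[...,1]>box[2])&(X[...,1]<box[3])
    m=cv2.morphologyEx(m.astype(np.uint8),cv2.MORPH_OPEN,np.ones((2,2)))
    v,u=np.nonzero(m); W=plane(n,np.c_[u,v],c,zc)[:,:2]
    r=cv2.minAreaRect(W.astype(np.float32)); print(name,len(u),"z",np.median(H[m>0]).round(1),"rect",np.round(r[0],1),np.round(r[1],1),round(r[2],2),"corners",cv2.boxPoints(r).round(1).tolist())
    return m,X
```

Run:
```python
from m import *
p,d,c=snap("wrist","w1"); cv2.imwrite("pics/w1b.png",cv2.resize(p[:,:,::-1],(800,500),interpolation=cv2.INTER_CUBIC))
for n in("w0","w1"):
    rects(n,"wrist",11,20,16,(450,680,0,222))
    rects(n,"wrist",34,46,40,(480,680,-270,-30))
p,d,c=load("w0");X=depthpts("wrist",d,c);print(np.nanmedian(X[280:300,480:500],(0,1)))
```

```text
w0 2992 z nan rect [564.3 124.9] [183.6 211.3] 4.65 corners [[464.20001220703125, 222.8000030517578], [481.29998779296875, 12.199999809265137], [664.4000244140625, 27.100000381469727], [647.2000122070312, 237.6999969482422]]
w0 2860 z nan rect [ 576.5 -129.3] [120.9 160.3] 10.55 corners [[502.3999938964844, -61.599998474121094], [531.7999877929688, -219.1999969482422], [650.7000122070312, -197.0], [621.2999877929688, -39.5]]
w1 1693 z nan rect [565. 113.] [184.6 189.9] 4.48 corners [[465.6000061035156, 200.39999389648438], [480.3999938964844, 11.100000381469727], [664.4000244140625, 25.5], [649.5999755859375, 214.89999389648438]]
w1 2880 z nan rect [ 577.3 -134.4] [121.1 171.1] 10.85 corners [[501.70001220703125, -61.79999923706055], [533.9000244140625, -229.8000030517578], [652.9000244140625, -207.0], [620.7000122070312, -39.0]]
[318.4994098  185.24545981  -0.89401409]
```

View pics/w1b.png

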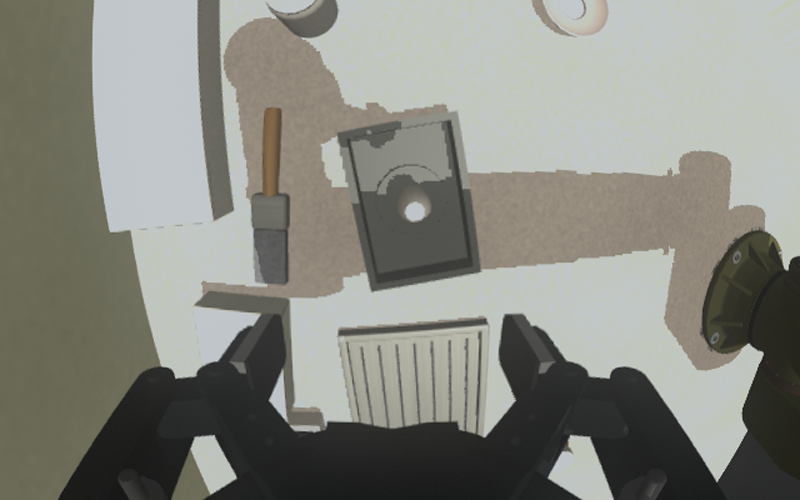

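The tray is fully visible at (410,200). It centres at (577,−134) with 10.85° yaw, and the measured size and wall top at about 40 mm match. The bay sill's midpoint is (572,19), with 4.5° yaw. I'll go over the front wall now.

Converted, -74.6 mm is -14.92, -40 mm is -8.

Emit:
shift_gripper(rows=[{"drz":0.18,"dx":-4,"dy":2,"dz":6,"finger_gap":32},{"drz":0.36,"dx":-8,"dy":4,"dz":12,"finger_gap":32},{"drz":0.54,"dx":-12,"dy":6,"dz":18,"finger_gap":32},{"drz":0.72,"dx":-14.92,"dy":7.56,"dz":24,"finger_gap":32},{"drz":0.9,"dx":-14.92,"dy":7.56,"dz":28,"finger_gap":32},{"drz":1.08,"dx":-14.92,"dy":7.56,"dz":32,"finger_gap":32},{"drz":1.26,"dx":-14.92,"dy":7.56,"dz":34,"finger_gap":32},{"drz":1.381,"dx":-14.92,"dy":7.56,"dz":35,"finger_gap":32},{"drz":1.381,"dx":-14.92,"dy":7.56,"dz":35,"finger_gap":32},{"drz":1.381,"dx":-14.92,"dy":7.56,"dz":35,"finger_gap":32}])

```text
time_s: 2.08
tcp_pos: [562.2, -54.9, 76.4]
eef_rot: [0.0, -0.096, 0.995, -0.0]
wrist_force: [-0.0, 0.0, 0.9]
width: 31.6
grip_force: 0.0
```

Run:
```python
from m import *
p,d,c=snap("wrist","w2"); print(arm.state()["joints"].round(2))
m,X=rects("w2","wrist",34,46,40,(480,680,-270,-30))
cv2.imwrite("pics/w2b.png",p[:,:,::-1])
```

```text
[ 0.26 -0.03 -0.21  0.   -1.39 -1.64]
w2 7032 z nan rect [ 578.6 -134.5] [120.9 169.5] 10.56 corners [[503.70001220703125, -62.20000076293945], [534.7000122070312, -228.89999389648438], [653.5999755859375, -206.6999969482422], [622.5, -40.0]]
```

View pics/w2b.png

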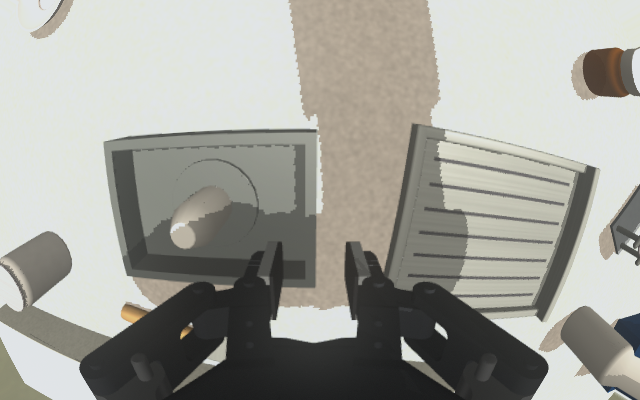

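The fingers, at columns 272 and 352, straddle the front wall at 300–317. Now I'll descend and pinch.

Emit:
shift_gripper(rows=[{"dz":7,"finger_gap":32},{"dz":12.4,"finger_gap":32},{"dz":12.4,"finger_gap":32},{"dz":12.4,"finger_gap":6},{"dz":12.4,"finger_gap":4},{"dz":12.4,"finger_gap":4},{"dz":12.4,"finger_gap":4},{"dz":12.4,"finger_gap":4}], force=50)

```text
time_s: 3.12
tcp_pos: [562.2, -55.4, 14.4]
eef_rot: [0.0, -0.095, 0.996, 0.0]
wrist_force: [0.3, 0.4, 0.2]
width: 4.1
grip_force: 0.0
```

Run:
```python
from m import *
p,d,c=snap("wrist","w3"); print(arm.state())
m,X=rects("w3","wrist",34,46,40,(480,680,-270,-30))
s,ds,cs=snap("side","s3"); q=s[120:300,230:430]; a=cv2.resize(q,(600,540)); 
cv2.imwrite("pics/w3b.png",np.hstack([cv2.resize(p[100:400,60:460],(400,300)),cv2.resize(q,(333,300))])[:,:,::-1])
```

```text
{'time_s': 3.175, 'joints': array([ 2.57034323e-01,  6.92739490e-03, -2.92537469e-01,  1.40048407e-05,
       -1.27137533e+00, -1.63804677e+00]), 'joint_velocities': array([ 2.16296324e-04, -9.35240771e-05, -2.57501850e-03,  1.21535622e-03,
        4.17847125e-04, -4.81960195e-04]), 'joint_torque': array([ 7.87406079e-04, -3.36471033e+01,  3.32757425e+01,  6.63800508e+00,
       -1.23080532e-03,  5.05593234e-04]), 'tcp_pos': array([562.16960156, -55.41444977,  14.32511103]), 'eef_rot': array([-2.05665027e-05, -9.47516518e-02,  9.95500941e-01, -1.01439803e-05]), 'wrist_force': array([-0.35641092, -0.25906576, -0.01852878]), 'moment': array([-0.04432587,  0.02569739,  0.01162695]), 'grip_force': 0.0, 'width': 4.0979969413928}
w3 9778 z nan rect [ 578.4 -134.6] [120.6 169.1] 10.72 corners [[503.3999938964844, -62.70000076293945], [534.9000244140625, -228.89999389648438], [653.4000244140625, -206.5], [621.9000244140625, -40.29999923706055]]
```

View pics/w3b.png

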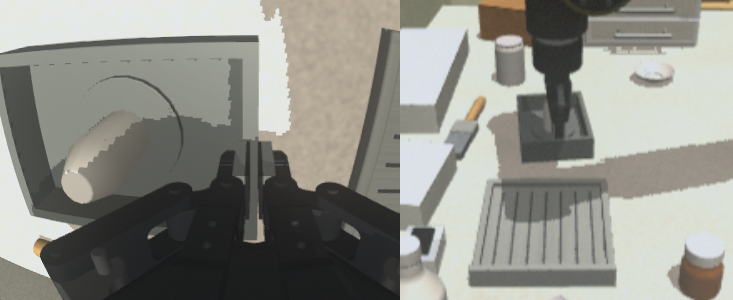

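The wall seems to lie between the pads at about column 250, but no grip force registers. I'll close fully.

Emit:
shift_gripper(rows=[{"finger_gap":0},{"finger_gap":0},{"finger_gap":0},{"finger_gap":0}], force=60)

```text
time_s: 3.72
tcp_pos: [562.1, -55.4, 14.2]
eef_rot: [-0.0, -0.095, 0.995, -0.0]
wrist_force: [-0.1, -0.4, 0.3]
width: -0.1
grip_force: 0.0
```

Run:
```python
from m import *
s,ds,cs=snap("side","s4"); sc,dd,cc=snap("scene","c4"); p,d,c=snap("wrist","w4")
for n,dep,k in(("side",ds,cs),("scene",dd,cc),("wrist",d,c)):
    X=depthpts(n,dep,k); 
    for lo,hi in((10,20),(20,30),(30,36),(36,44),(44,50),(50,60),(60,75)):
        m=(abs(X[...,0]-562)<30)&(abs(X[...,1]+55)<40)&(X[...,2]>lo)&(X[...,2]<hi); Q=X[m]
        if len(Q): print(n,lo,hi,len(Q),np.median(Q,0).round(),Q.min(0).round(),Q.max(0).round())
crop=lambda I,a,b,c,e,w,h:cv2.resize(I[a:b,c:e],(w,h),interpolation=cv2.INTER_CUBIC)
cv2.imwrite("pics/v4.png",np.hstack([crop(s,150,230,280,360,400,400),crop(p,200,360,250,410,400,400)])[:,:,::-1])
```

```text
side 10 20 64 [564. -52.  15.] [534. -60.  10.] [591. -45.  20.]
side 20 30 71 [561. -52.  25.] [534. -59.  20.] [591. -45.  30.]
side 30 36 37 [561. -53.  33.] [534. -58.  30.] [590. -46.  36.]
side 36 44 52 [565. -52.  39.] [534. -61.  36.] [591. -45.  42.]
side 44 50 10 [559. -48.  47.] [550. -50.  45.] [568. -47.  50.]
side 50 60 29 [560. -45.  55.] [550. -52.  51.] [571. -39.  60.]
side 60 75 41 [560. -42.  68.] [550. -51.  61.] [571. -36.  75.]
scene 10 20 60 [564. -65.  12.] [534. -94.  10.] [592. -56.  20.]
scene 20 30 42 [565. -60.  25.] [533. -69.  20.] [591. -55.  30.]
scene 30 36 19 [559. -61.  33.] [538. -68.  31.] [592. -55.  36.]
scene 36 44 47 [567. -59.  39.] [532. -68.  36.] [592. -47.  43.]
scene 44 50 1 [546. -64.  44.] [546. -64.  44.] [546. -64.  44.]
scene 50 60 16 [573. -62.  55.] [560. -71.  50.] [576. -49.  60.]
scene 60 75 22 [573. -62.  67.] [562. -70.  61.] [576. -47.  75.]
wrist 36 44 691 [543. -60.  39.] [532. -66.  37.] [556. -54.  41.]
wrist 44 50 49 [551. -57.  49.] [550. -63.  47.] [556. -47.  50.]
wrist 50 60 490 [552. -57.  56.] [549. -69.  50.] [558. -43.  60.]
wrist 60 75 964 [552. -57.  68.] [549. -69.  60.] [558. -42.  75.]
```

View pics/v4.png

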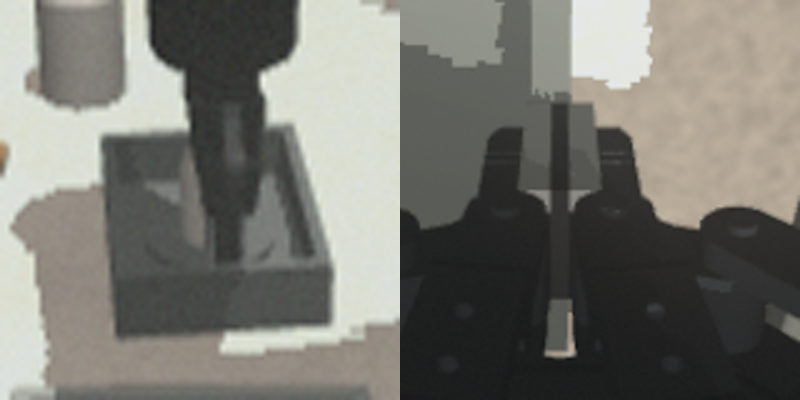

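The shut fingertips seem to end above the wall top, at about z 45, although the TCP reads 14. I'll check this offset against the first pictures.

Run:
```python
from m import *
for n,f in(("side","side0"),("scene","scene0")):
    z=np.load(f"/tmp/{f}.npz"); X=depthpts(n,z["d"],par(n)); m=(abs(X[...,0]-600)<75)&(abs(X[...,1])<40)&(X[...,2]>120)&(X[...,2]<300)
    q=np.sort(X[m][:,2]); print(n,"start tip z",q[[0,5,15,30]].round(1))
for n,f in(("side","s4"),("scene","c4")):
    p,d,c=load(f); X=depthpts(n,d,c); m=(abs(X[...,0]-562)<16)&(abs(X[...,1]+55)<25)&(X[...,2]>43); q=np.sort(X[m][:,2]); print(f,q[:8].round(1))
for w in("w0","w1","w2","w3","w4"):
    p,d,c=load(w); X=depthpts("wrist",d,c); R,o=c[3],c[4]
    T=arm.camera_params("wrist")["tool_from_camera"]; Y=((X-o)@R)@T[:3,:3].T+T[:3,3]
    m=(abs(Y[...,0])<20)&(abs(Y[...,1])<60)&(Y[...,2]<5)&(Y[...,2]>-60); print(w,"max tool z of fingers",np.sort(Y[m][:,2])[-60::12].round(1), np.median(Y[m][:,0]).round(1))
```

```text
side start tip z [243.  245.7 249.4 253.3]
scene start tip z [245.5 247.6 250.7 256.1]
s4 [45.2 45.2 46.  46.  46.5 46.5 46.8 48.9]
c4 [50.5 50.6 51.2 51.7 52.8 54.5 54.5 55. ]
w0 max tool z of fingers [-44.  -43.5 -43.3 -43.1 -42.6] 6.6
w1 max tool z of fingers [-43.6 -43.4 -43.  -42.8 -42.6] 6.8
w2 max tool z of fingers [-32.6 -32.1 -31.5 -30.9 -30.3] 7.7
w3 max tool z of fingers [3.  3.2 3.6 4.  4.4] 7.5
w4 max tool z of fingers [2.8 3.1 3.4 4.1 4.6] 7.9
```

The fingertips really stand 30 mm behind the reported TCP, at tool z −30 shut and −43 open, and all three cameras agree. From here I'll use tip = TCP − 30 mm along the tool. I'll open, go 30 mm lower and pinch.

Converted, 30 mm is 6, 15 mm is 3.

Emit:
shift_gripper(rows=[{"finger_gap":32},{"finger_gap":32},{"finger_gap":32},{"dz":3,"finger_gap":32},{"dz":6,"finger_gap":32},{"dz":6,"finger_gap":32},{"dz":6,"finger_gap":4},{"dz":6,"finger_gap":2},{"dz":6,"finger_gap":2},{"dz":6,"finger_gap":2}], force=60)

```text
time_s: 5.12
tcp_pos: [562.4, -55.5, -15.3]
eef_rot: [0.0, -0.095, 0.996, -0.0]
wrist_force: [0.0, -1.6, 0.6]
width: 7.2
grip_force: 60.7
```

The wall is gripped at 7.2 mm and 60 N. Now I'll tip the front about the rear edge.

Converted, 0.5 mm is 0.1, -25 mm is -5.

Emit:
shift_gripper(rows=[{"drx":-0.04,"dy":0.06,"dz":-1.3,"finger_gap":2},{"drx":-0.08,"dy":0.1,"dz":-2.6,"finger_gap":2},{"drx":-0.115,"dy":0.1,"dz":-3.8,"finger_gap":2},{"drx":-0.152,"dy":0.1,"dz":-5,"finger_gap":2},{"drx":-0.152,"dy":0.1,"dz":-5,"finger_gap":2},{"drx":-0.152,"dy":0.1,"dz":-5,"finger_gap":2}], force=60)

```text
time_s: 5.88
tcp_pos: [562.2, -55.1, 9.1]
eef_rot: [-0.007, -0.094, 0.993, 0.075]
wrist_force: [0.5, -0.9, -0.8]
width: 6.7
grip_force: 60.4
```

Run:
```python
from m import *
s,d,c=snap("side","s5"); w=snap("wrist","w5")[0]; print(arm.state()["wrist_force"],arm.state()["moment"])
X=depthpts("side",d,c); m=(abs(X[...,0]-590)<90)&(abs(X[...,1]+130)<110)
Q=X[m&(X[...,2]>30)&(X[...,2]<68)]
for y in range(-220,-30,20):
    q=Q[abs(Q[:,1]-y)<10]; print(y,len(q),np.percentile(q[:,2],[10,50,90]).round() if len(q) else "")
```

```text
[ 1.48776818 -0.75214988 -2.09144395] [-1.04795842 -0.41546037 -0.06531026]
-220 50 [31. 38. 41.]
-200 48 [32. 37. 43.]
-180 22 [38. 44. 48.]
-160 13 [46. 48. 51.]
-140 28 [37. 51. 57.]
-120 58 [33. 49. 59.]
-100 23 [49. 57. 60.]
-80 22 [58. 61. 63.]
-60 376 [34. 50. 63.]
-40 180 [35. 50. 63.]
```

It's tipped: the front top is at about 65 mm, the rear top at about 40, and the wrist carries only about 2 N, so the rear rests on the bench. Now I'll drag it to the sill and straighten the yaw.

Emit:
shift_gripper(rows=[{"dry":-0.002,"drz":0.013,"dx":-0.62,"dy":1.96,"dz":0.3,"finger_gap":2},{"dry":-0.004,"drz":0.027,"dx":-1.24,"dy":3.92,"dz":0.6,"finger_gap":2},{"dry":-0.006,"drz":0.04,"dx":-1.86,"dy":5.88,"dz":0.9,"finger_gap":2},{"dry":-0.008,"drz":0.053,"dx":-2.48,"dy":7.84,"dz":1.2,"finger_gap":2},{"dry":-0.01,"drz":0.067,"dx":-3.08,"dy":9.78,"dz":1.5,"finger_gap":2},{"dry":-0.012,"drz":0.08,"dx":-3.7,"dy":11.74,"dz":1.8,"finger_gap":2},{"dry":-0.014,"drz":0.093,"dx":-4.32,"dy":13.7,"dz":2.1,"finger_gap":2},{"dry":-0.016,"drz":0.107,"dx":-4.94,"dy":15.66,"dz":2.4,"finger_gap":2},{"dry":-0.016,"drz":0.107,"dx":-4.94,"dy":15.66,"dz":2.4,"finger_gap":2},{"dry":-0.016,"drz":0.107,"dx":-4.94,"dy":15.66,"dz":2.4,"finger_gap":2}], force=60)

```text
time_s: 7.22
tcp_pos: [571.5, 28.4, 9.5]
eef_rot: [-0.003, -0.041, 0.996, 0.076]
wrist_force: [-1.3, 2.0, -0.8]
width: 6.6
grip_force: 60.4
```

Run:
```python
from m import *
s,d,c=snap("side","s6"); w,dw,cw=snap("wrist","w6"); 
X=depthpts("wrist",dw,cw); m=(X[...,2]>34)&(X[...,2]<70)&(abs(X[...,0]-585)<90)&(X[...,1]>-190)&(X[...,1]<60)
print(np.nanpercentile(X[m],[1,99],axis=0).round())
cv2.imwrite("pics/w6b.png",np.hstack([w[60:400,40:480],s[110:310,230:430].repeat(2,0).repeat(2,1)[:340,:340]])[:,:,::-1])
```

```text
[[ 514. -143.   34.]
 [ 639.   34.   69.]]
```

View pics/w6b.png

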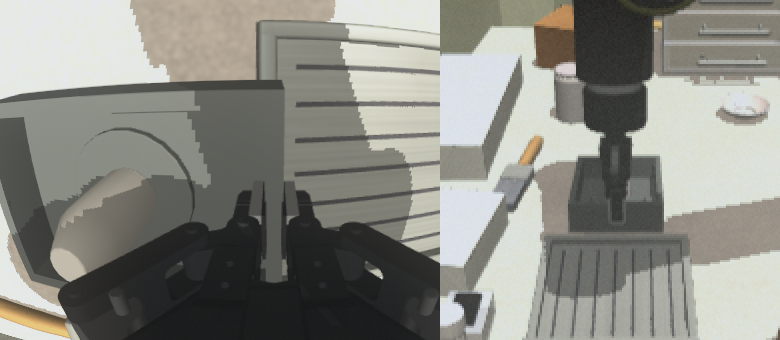

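The front edge (row ~85, column 283) is over the sill and lines up with the bay. I'll lower it onto the sill and release.

Converted, 9.5 mm is 1.9, 5 mm is 1.

Emit:
shift_gripper(rows=[{"drx":0.03,"dz":1,"finger_gap":2},{"drx":0.058,"dz":1.9,"finger_gap":2},{"drx":0.058,"dz":1.9,"finger_gap":2},{"drx":0.058,"dz":1.9,"finger_gap":2},{"drx":0.058,"dz":1.9,"finger_gap":30},{"drx":0.058,"dz":1.9,"finger_gap":30},{"drx":0.058,"dz":1.9,"finger_gap":30},{"drx":0.058,"dz":1.9,"finger_gap":30}], force=60)

```text
time_s: 8.32
tcp_pos: [571.2, 29.1, -0.3]
eef_rot: [-0.002, -0.041, 0.998, 0.047]
wrist_force: [-0.2, -0.8, 0.1]
width: 30.2
grip_force: 0.0
```

Emit:
shift_gripper(rows=[{"dz":-8,"finger_gap":30},{"dz":-18,"finger_gap":30},{"dz":-24,"finger_gap":30},{"dz":-24,"finger_gap":30}])

```text
time_s: 8.82
tcp_pos: [573.9, 17.8, 122.8]
eef_rot: [0.001, -0.041, 0.998, 0.047]
wrist_force: [1.1, 0.1, -0.6]
width: 29.9
grip_force: 0.0
```

Run:
```python
from m import *
w,d,c=snap("wrist","w7"); X=depthpts("wrist",d,c)
m=(X[...,2]>33)&(X[...,2]<62)&(abs(X[...,0]-580)<95)&(X[...,1]>-190)&(X[...,1]<50)
Y=X[m]; r=cv2.minAreaRect(Y[:,:2].astype(np.float32)); print(r,cv2.boxPoints(r).round(1).tolist())
for y in range(-150,60,20):
    q=Y[abs(Y[:,1]-y)<10]; print(y,len(q),np.percentile(q[:,2],[50,90]).round(1) if len(q) else "")
print(arm.state()["joints"].round(2))
```

```text
((579.4585571289062, -57.02641296386719), (121.23702239990234, 172.22494506835938), 4.451687335968018) [[512.2999877929688, 24.100000381469727], [525.7000122070312, -147.60000610351562], [646.5999755859375, -138.1999969482422], [633.2000122070312, 33.5]]
-150 243 [39. 40.]
-130 1279 [39.2 40.6]
-110 395 [42.  43.4]
-90 463 [44.  45.3]
-70 563 [45.8 47.6]
-50 1013 [47.9 56.6]
-30 595 [49.5 51.4]
-10 317 [52.6 53.8]
10 868 [54.5 55.9]
30 1095 [55.6 56.5]
50 0 
[ 0.32 -0.02 -0.09 -0.09 -1.47 -1.8 ]
```

The tray rests with its front on the sill: top at 56 mm in front and 39 at the rear, 4.45° yaw, about 1 mm off the centreline. Next I'll work out the move to behind it, tool vertical.

Create go.py:
```python
from h import *
def rel(pt,xa,ya,za,cur=None):
    "rotvec and shift in current tool axes to reach pose with tool axes xa,ya,za (world) at TCP pt"
    st=arm.state(); q=st["eef_rot"]; R=Ro.from_quat([q[1],q[2],q[3],q[0]]).as_matrix()
    T=np.c_[xa,ya,za]; rv=Ro.from_matrix(R.T@T).as_rotvec(); d=R.T@(np.array(pt)-st["tcp_pos"])
    print("rv",rv.round(3),"norm",np.linalg.norm(rv).round(3),"d",d.round(1)); return rv,d
```

Run:
```python
from go import *
a=.0781; yb=np.array([-np.sin(a),np.cos(a),0]); xb=np.array([np.cos(a),np.sin(a),0])
rel([588.3,-169,100],-yb,-xb,[0,0,-1])
```

```text
rv [ 0.073  0.076 -1.566] norm 1.57 d [  -0.2 -188.7    2.6]
```

Units first: shifts go in units of 5 mm. So -188.7 mm is -37.74, -188 mm is -37.6.

Emit:
shift_gripper(rows=[{"drx":0.009,"dry":0.009,"drz":-0.18,"dy":-8,"finger_gap":60},{"drx":0.017,"dry":0.017,"drz":-0.36,"dy":-16,"finger_gap":60},{"drx":0.025,"dry":0.026,"drz":-0.54,"dy":-24,"finger_gap":60},{"drx":0.033,"dry":0.035,"drz":-0.72,"dy":-32,"dz":0.2,"finger_gap":60},{"drx":0.042,"dry":0.044,"drz":-0.9,"dy":-37.6,"dz":0.4,"finger_gap":60},{"drx":0.05,"dry":0.052,"drz":-1.08,"dy":-37.74,"dz":0.52,"finger_gap":60},{"drx":0.058,"dry":0.061,"drz":-1.26,"dy":-37.74,"dz":0.52,"finger_gap":60},{"drx":0.067,"dry":0.07,"drz":-1.44,"dy":-37.74,"dz":0.52,"finger_gap":60},{"drx":0.073,"dry":0.076,"drz":-1.566,"dy":-37.74,"dz":0.52,"finger_gap":60},{"drx":0.073,"dry":0.076,"drz":-1.566,"dy":-37.74,"dz":0.52,"finger_gap":60},{"drx":0.073,"dry":0.076,"drz":-1.566,"dy":-37.74,"dz":0.52,"finger_gap":60}])

```text
time_s: 10.25
tcp_pos: [587.2, -169.1, 98.2]
eef_rot: [0.002, 0.733, -0.68, -0.001]
wrist_force: [-1.2, 0.5, -0.3]
width: 60.1
grip_force: 0.0
```

Run:
```python
from go import *
a=.0781; yb=np.array([-np.sin(a),np.cos(a),0]); xb=np.array([np.cos(a),np.sin(a),0])
rel([588.3,-169,-14],-yb,-xb,[0,0,-1])
w,d,c=snap("wrist","w8"); X=depthpts("wrist",d,c); R,o=c[3],c[4]
T=arm.camera_params("wrist")["tool_from_camera"]; Y=((X-o)@R)@T[:3,:3].T+T[:3,3]
m=(abs(Y[...,0])<25)&(abs(abs(Y[...,1])-38)<12)&(Y[...,2]<-10)&(Y[...,2]>-60)
print(np.nanpercentile(Y[m],[1,50,99],axis=0).round(1))
```

```text
rv [ 0.004 -0.001 -0.002] norm 0.005 d [-1.000e-01 -1.600e+00  1.122e+02]
[[-11.1 -42.5 -59.8]
 [  6.2 -29.  -50. ]
 [ 10.8  43.6 -34.9]]
```

Emit:
shift_gripper(rows=[{"dy":-0.2,"dz":10,"finger_gap":60},{"dy":-0.2,"dz":19,"finger_gap":60},{"dy":-0.2,"dz":22.2,"finger_gap":60},{"dy":-0.2,"dz":22.2,"finger_gap":60},{"dx":-2.4,"dy":-0.2,"dz":22.2,"finger_gap":60},{"dx":-4.4,"dy":-0.2,"dz":22.2,"finger_gap":60},{"dx":-6.4,"dy":-0.2,"dz":22.2,"finger_gap":60},{"dx":-8.4,"dy":-0.2,"dz":22.2,"finger_gap":60},{"dx":-10.4,"dy":-0.2,"dz":22.2,"finger_gap":60},{"dx":-12.4,"dy":-0.2,"dz":22.2,"finger_gap":60},{"dx":-14.4,"dy":-0.2,"dz":22.2,"finger_gap":60},{"dx":-16.4,"dy":-0.2,"dz":22.2,"finger_gap":60},{"dx":-18.4,"dy":-0.2,"dz":22.2,"finger_gap":60},{"dx":-18.4,"dy":-0.2,"dz":22.2,"finger_gap":60}])

```text
time_s: 12.05
tcp_pos: [581.8, -76.8, -10.7]
eef_rot: [0.001, 0.735, -0.679, 0.0]
wrist_force: [-0.3, -1.5, 0.6]
width: 60.3
grip_force: 0.7
```

Run:
```python
from m import *
w,d,c=snap("wrist","w9"); X=depthpts("wrist",d,c); tp=arm.state()["tcp_pos"]; print(tp)
for n,(w,d,c) in(("scene",snap("scene","c9")),("side",snap("side","s9"))):
    X=depthpts(n,d,c); m=(X[...,2]>33)&(X[...,2]<62)&(X[...,0]>505)&(X[...,0]<640)&(X[...,1]>-65)&(X[...,1]<130); Y=X[m]
    for y in range(-60,130,20):
        q=Y[abs(Y[:,1]-y)<10]; print(n,y,len(q),np.percentile(q[:,2],[50,90]).round(1) if len(q) else "",np.percentile(q[:,0],[2,98]).round() if len(q) else "")
```

```text
[581.61922683 -76.85419315 -11.04575443]
scene -60 42 [39.1 42.2] [549. 640.]
scene -40 20 [42.8 48.1] [563. 640.]
scene -20 22 [46.3 51.4] [631. 639.]
scene 0 50 [49.5 56.4] [575. 638.]
scene 20 52 [47.9 57.9] [588. 636.]
scene 40 59 [38.  59.7] [577. 634.]
scene 60 70 [37.2 51.8] [546. 633.]
scene 80 136 [37.5 42.3] [535. 631.]
scene 100 164 [45.7 59.2] [528. 629.]
scene 120 2 [43.6 45.4] [627. 627.]
side -60 119 [38.9 51.2] [523. 636.]
side -40 21 [43.7 45.8] [519. 637.]
side -20 20 [47.9 49.8] [516. 634.]
side 0 26 [51.3 53.6] [515. 634.]
side 20 54 [55.  58.5] [514. 632.]
side 40 155 [46.3 59.7] [516. 628.]
side 60 9 [57.5 61.6] [622. 630.]
side 80 0  
side 100 499 [49.9 59.6] [508. 622.]
side 120 80 [40.5 49.4] [572. 624.]
```

The tray slides straight, with the rear still on the bench. I'll keep pushing.

Converted, -106 mm is -21.2, -102 mm is -20.4.

Emit:
shift_gripper(rows=[{"dx":-1.8,"dz":0.2,"finger_gap":60},{"dx":-3.6,"dz":0.2,"finger_gap":60},{"dx":-5.4,"dz":0.2,"finger_gap":60},{"dx":-7.2,"dz":0.2,"finger_gap":60},{"dx":-9,"dz":0.2,"finger_gap":60},{"dx":-10.8,"dz":0.2,"finger_gap":60},{"dx":-12.6,"dz":0.2,"finger_gap":60},{"dx":-14.4,"dz":0.2,"finger_gap":60},{"dx":-16.2,"dz":0.2,"finger_gap":60},{"dx":-18,"dz":0.2,"finger_gap":60},{"dx":-19.2,"dz":0.2,"finger_gap":60},{"dx":-20.4,"dz":0.2,"finger_gap":60},{"dx":-21.2,"dz":0.2,"finger_gap":60},{"dx":-21.2,"dz":0.2,"finger_gap":60}])

```text
time_s: 13.95
tcp_pos: [572.4, 28.9, -13.6]
eef_rot: [0.001, 0.734, -0.679, -0.001]
wrist_force: [-0.7, -1.2, -0.2]
width: 59.9
grip_force: 0.2
```

Run:
```python
from m import *
for n,(w,d,c) in(("scene",snap("scene","c10")),("side",snap("side","s10"))):
    X=depthpts(n,d,c); m=(X[...,2]>33)&(X[...,2]<62)&(X[...,0]>490)&(X[...,0]<640)&(X[...,1]>15)&(X[...,1]<230); Y=X[m]
    for y in range(20,230,20):
        q=Y[abs(Y[:,1]-y)<10]; print(n,y,len(q),np.percentile(q[:,2],[50,90]).round(1) if len(q) else "",np.percentile(q[:,0],[2,98]).round() if len(q) else "")
s=load("s10")[0]; w=load("c10")[0]
cv2.imwrite("pics/v10.png",np.hstack([cv2.resize(s[170:310,250:390],(400,400)),cv2.resize(w[140:250,270:380],(400,400))])[:,:,::-1])
```

```text
scene 20 58 [47.3 58.7] [533. 619.]
scene 40 91 [43.  48.6] [536. 634.]
scene 60 20 [45.9 48.5] [515. 633.]
scene 80 22 [45.2 47.9] [624. 633.]
scene 100 22 [45.9 48.9] [575. 630.]
scene 120 47 [46.2 59.7] [570. 629.]
scene 140 19 [44.8 47.5] [594. 627.]
scene 160 18 [45.7 48.2] [617. 626.]
scene 180 15 [45.2 49.9] [615. 624.]
scene 200 110 [42.1 47. ] [527. 621.]
scene 220 15 [43.8 46.4] [536. 623.]
side 20 6 [42.4 51.6] [547. 603.]
side 40 260 [45.  54.9] [516. 620.]
side 60 94 [43.  46.4] [512. 629.]
side 80 36 [45.8 46.8] [508. 628.]
side 100 42 [45.4 46.7] [507. 626.]
side 120 56 [45.4 47.1] [507. 625.]
side 140 179 [46.  58.4] [506. 623.]
side 160 49 [45.5 46.6] [502. 622.]
side 180 49 [45.6 46.8] [501. 620.]
side 200 260 [44.6 46.5] [500. 618.]
side 220 163 [40.7 45.9] [538. 617.]
```

View pics/v10.png

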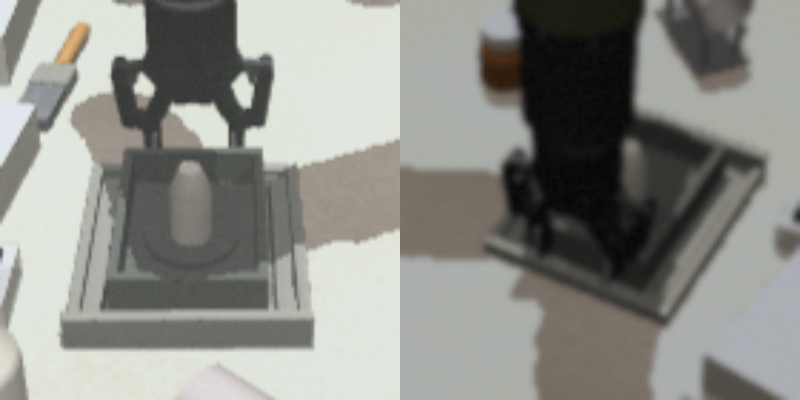

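The tray sits flat in the bay, with its rim at 46 mm all round and the rear wall inside the sill. I'll retreat up and estimate the beaker axis.

Emit:
shift_gripper(rows=[{"dx":1,"finger_gap":60},{"dx":1,"dz":-8,"finger_gap":60},{"dx":1,"dz":-20,"finger_gap":60},{"dx":1,"dz":-32,"finger_gap":70},{"dx":1,"dz":-42,"finger_gap":85},{"dx":1,"dz":-42,"finger_gap":85},{"dx":1,"dz":-42,"finger_gap":85}])

```text
time_s: 14.92
tcp_pos: [573.5, 23.5, 196.1]
eef_rot: [0.001, 0.734, -0.679, -0.001]
wrist_force: [-0.1, -0.6, -0.7]
width: 84.8
grip_force: 0.0
```

Run:
```python
from m import *
w,d,c=snap("wrist","w11"); m,X=rects("w11","wrist",42,50,46,(480,650,20,250))
H=X[...,2]; q=X[(H>80)&(H<90)&(abs(X[...,0]-562)<40)&(abs(X[...,1]-125)<40)]; print("pegtop",len(q),q.mean(0) if len(q) else "",q[:,2].max() if len(q) else "")
rects("w11","wrist",11,20,16,(450,680,0,222))
for n,f in(("side","s10"),("scene","c10"),("wrist","w2")):
    if n=="wrist": p,d,c=load("w2")
    else: p,d,c=load(f)
    X=depthpts(n,d,c); m=(X[...,2]>60)&(X[...,2]<112)&(X[...,0]>430)&(X[...,0]<570)&(X[...,1]>310)&(X[...,1]<450); Y=X[m]
    t=Y[Y[:,2]>95]; print(n,len(Y),len(t),Y[:,2].max().round(1),np.percentile(t,[1,99],0).round() if len(t) else "")
    if len(t)>20:
        u,s,v=np.linalg.svd(t-t.mean(0),full_matrices=False); print(" mean",t.mean(0).round(1),"dir",v[0].round(3))
```

```text
w11 3167 z nan rect [564.  125.9] [120.9 171.9] 4.5 corners [[496.8999938964844, 206.8000030517578], [510.3999938964844, 35.400001525878906], [631.0, 44.900001525878906], [617.5, 216.3000030517578]]
pegtop 284 [565.49761439 123.24000382  84.13311948] 86.73781636596851
w11 10780 z nan rect [563.9 124.4] [184.4 208.6] 4.47 corners [[463.8999938964844, 221.3000030517578], [480.1000061035156, 13.300000190734863], [664.0, 27.600000381469727], [647.7000122070312, 235.60000610351562]]
side 2302 1192 105.4 [[453. 348.  95.]
 [543. 422. 104.]]
 mean [497.3 388.  100.4] dir [-0.815  0.579  0.001]
scene 339 185 107.9 [[454. 341.  95.]
 [545. 418. 107.]]
 mean [500.2 377.1 100.9] dir [ 0.811 -0.585  0.   ]Traceback (most recent call last):
  File "<stdin>", line 9, in <module>
    return umr_maximum(a, axis, None, out, keepdims, initial, where)
ValueError: zero-size array to reduction operation maximum which has no identity
```

The tray centre measures (564,126) at 4.5° yaw. The beaker's axis direction is about (0.81,−0.58), centred near (499,382). I'll tilt the tool 45° along the mouth direction and stand off so the wrist camera can refine this.

Add to go.py:
```python
def tiltaxes(m,a=np.pi/4,up=1):
    m=np.array([*m[:2],0.]); m/=np.linalg.norm(m); d=np.array([0,0,-1.]); z=np.cos(a)*d+np.sin(a)*m; x=up*(np.cos(a)*m-np.sin(a)*d); return x,np.cross(z,x),z
```

Run:
```python
from go import *
m=np.array([.813,-.582,0]); x,y,z=tiltaxes(m); P=np.array([499,382,75])-17*m
rel(P-90*z,x,y,z); print(P,P-90*z)
```

```text
rv [ 0.346  0.735 -0.823] norm 1.157 d [-415.3  107.4   56.9]
[485.179 391.894  75.   ] [433.43205305 428.93793988 138.63961031]
```

Converted, -50 mm is -10, -415.3 mm is -83.06.

Emit:
shift_gripper(rows=[{"drx":0.04,"dry":0.09,"drz":-0.1,"dx":-10,"dy":2.6,"finger_gap":85},{"drx":0.09,"dry":0.18,"drz":-0.2,"dx":-20,"dy":5.2,"finger_gap":85},{"drx":0.13,"dry":0.28,"drz":-0.31,"dx":-30,"dy":7.8,"finger_gap":85},{"drx":0.17,"dry":0.37,"drz":-0.41,"dx":-40,"dy":10.4,"finger_gap":85},{"drx":0.22,"dry":0.46,"drz":-0.51,"dx":-50,"dy":13,"finger_gap":85},{"drx":0.26,"dry":0.55,"drz":-0.62,"dx":-60,"dy":15.6,"finger_gap":85},{"drx":0.3,"dry":0.64,"drz":-0.72,"dx":-70,"dy":18.2,"dz":4,"finger_gap":85},{"drx":0.346,"dry":0.735,"drz":-0.823,"dx":-78,"dy":20.2,"dz":8,"finger_gap":85},{"drx":0.346,"dry":0.735,"drz":-0.823,"dx":-83.06,"dy":21.48,"dz":11.4,"finger_gap":85},{"drx":0.346,"dry":0.735,"drz":-0.823,"dx":-83.06,"dy":21.48,"dz":11.4,"finger_gap":85},{"drx":0.346,"dry":0.735,"drz":-0.823,"dx":-83.06,"dy":21.48,"dz":11.4,"finger_gap":85},{"drx":0.346,"dry":0.735,"drz":-0.823,"dx":-83.06,"dy":21.48,"dz":11.4,"finger_gap":85}])

```text
time_s: 16.48
tcp_pos: [434.5, 428.3, 140.4]
eef_rot: [0.116, 0.879, -0.283, 0.365]
wrist_force: [0.7, 0.0, -0.2]
width: 84.7
grip_force: 0.0
```

Run:
```python
from go import *
m=np.array([.813,-.582,0]); x,y,z=tiltaxes(m); P=np.array([499,382,75])-17*m
rel(P-90*z,x,y,z); print(arm.state()["joints"].round(2))
p,d,c=snap("wrist","w12"); X=depthpts("wrist",d,c)
k=(X[...,2]>62)&(X[...,2]<112)&(X[...,0]>430)&(X[...,0]<570)&(X[...,1]>310)&(X[...,1]<450); Y=X[k]; t=Y[Y[:,2]>92]
print(len(Y),len(t)); 
if len(t)>50:
    print(np.percentile(Y[:,2],99.5))
    r=cv2.minAreaRect(t[:,:2].astype(np.float32)); print(r,cv2.boxPoints(r).round(1).tolist())
    u,s,v=np.linalg.svd(t-t.mean(0),full_matrices=False); print(t.mean(0),v[0])
```

```text
rv [-0.001 -0.001 -0.003] norm 0.003 d [-2.2  0.1  0.3]
[ 1.47  0.14 -0.33  0.66 -1.56 -0.69]
6816 4875
103.49466533561313
((497.7141418457031, 382.29229736328125), (45.86263656616211, 96.26606750488281), 54.45774459838867) [[445.20001220703125, 391.6000061035156], [523.5, 335.70001220703125], [550.2000122070312, 373.0], [471.8999938964844, 428.8999938964844]]
[492.501143   386.22905153  99.28211223] [-8.12300047e-01  5.83239437e-01  6.26905309e-04]
```

The standoff pose is reached. The refined beaker centre is (497.7,382.3), its direction (0.814,−0.581) and its top about 104 mm.

Run:
```python
from go import *
m=np.array([.814,-.581,0]); x,y,z=tiltaxes(m); P=np.array([497.7,382.3,75])-17*m
rel(P+50*z,x,y,z)
```

```text
rv [ 0.    -0.001 -0.004] norm 0.004 d [ -3.2   0.8 139.6]
```

Converted, 139.5 mm is 27.9, 130 mm is 26.

Emit:
shift_gripper(rows=[{"dx":-0.6,"dy":0.2,"dz":8,"finger_gap":85},{"dx":-0.6,"dy":0.2,"dz":16,"finger_gap":85},{"dx":-0.6,"dy":0.2,"dz":22,"finger_gap":85},{"dx":-0.6,"dy":0.2,"dz":26,"finger_gap":85},{"dx":-0.6,"dy":0.2,"dz":27.9,"finger_gap":85},{"dx":-0.6,"dy":0.2,"dz":27.9,"finger_gap":85},{"dx":-0.6,"dy":0.2,"dz":27.9,"finger_gap":85}], force=30)

```text
time_s: 17.4
tcp_pos: [512.1, 373.0, 40.1]
eef_rot: [0.116, 0.879, -0.283, 0.365]
wrist_force: [-0.4, 0.4, 0.4]
width: 85.1
grip_force: 0.0
```

Emit:
shift_gripper(rows=[{"finger_gap":58},{"finger_gap":50},{"finger_gap":50},{"finger_gap":50},{"finger_gap":50},{"finger_gap":50}], force=40)

```text
time_s: 18.15
tcp_pos: [512.1, 372.3, 40.0]
eef_rot: [0.116, 0.879, -0.283, 0.365]
wrist_force: [-5.4, -0.6, 4.9]
width: 57.9
grip_force: 42.8
```

It's gripped at 57.9 mm and 43 N. I'll lift straight up, then plan the turn.

Emit:
shift_gripper(rows=[{"dx":3,"dz":-3,"finger_gap":50},{"dx":9,"dz":-9,"finger_gap":50},{"dx":16,"dz":-16,"finger_gap":50},{"dx":21,"dz":-21,"finger_gap":50},{"dx":21,"dz":-21,"finger_gap":50},{"dx":21,"dz":-21,"finger_gap":50}], force=40)

```text
time_s: 18.9
tcp_pos: [511.7, 371.6, 187.0]
eef_rot: [0.117, 0.88, -0.283, 0.365]
wrist_force: [-0.3, 0.1, -1.8]
width: 57.9
grip_force: 43.1
```

Run:
```python
from go import *
m=np.array([.814,-.581,0]); x,y,z=tiltaxes(m,0); P=np.array([500,330,230])
print(x,y,z); rel(P+50*z,x,y,z); print(arm.state()["joints"].round(2))
```

```text
[ 0.81393611 -0.5809544   0.        ] [-0.5809544  -0.81393611 -0.        ] [ 0.  0. -1.]
rv [-0.    -0.786 -0.002] norm 0.786 d [ 5.5 40.6 15.4]
[ 1.31  0.07 -0.34  0.73 -1.52 -0.53]
```

Emit:
shift_gripper(rows=[{"dry":-0.16,"dx":0.2,"dy":1.6,"dz":0.6,"finger_gap":50},{"dry":-0.32,"dx":0.4,"dy":3.2,"dz":1.2,"finger_gap":50},{"dry":-0.48,"dx":0.6,"dy":4.8,"dz":1.8,"finger_gap":50},{"dry":-0.64,"dx":0.8,"dy":6.4,"dz":2.4,"finger_gap":50},{"dry":-0.786,"dx":1.1,"dy":8.12,"dz":3.08,"finger_gap":50},{"dry":-0.786,"dx":1.1,"dy":8.12,"dz":3.08,"finger_gap":50},{"dry":-0.786,"dx":1.1,"dy":8.12,"dz":3.08,"finger_gap":50}], force=40)

```text
time_s: 19.77
tcp_pos: [500.1, 329.7, 179.1]
eef_rot: [0.001, 0.952, -0.306, 0.001]
wrist_force: [-0.4, 0.2, -1.9]
width: 58.1
grip_force: 43.2
```

Run:
```python
from go import *
ph=.524; f=np.array([np.cos(ph),np.sin(ph),0]); x,y,z=tiltaxes(f,0,-1); P=np.array([564,126,230])
rel(P+50*z,x,y,z); print(arm.state()["joints"].round(2))
```

```text
rv [-1.000e-03 -2.000e-03  1.995e+00] norm 1.995 d [170.6 128.3  -0.5]
[ 0.92  0.04  0.04  0.   -1.58  0.03]
```

Converted, 170.6 mm is 34.12, 153 mm is 30.6.

Emit:
shift_gripper(rows=[{"drz":0.18,"dx":3.4,"dy":2.6,"finger_gap":50},{"drz":0.36,"dx":6.8,"dy":5.2,"finger_gap":50},{"drz":0.54,"dx":10.2,"dy":7.6,"finger_gap":50},{"drz":0.72,"dx":13.6,"dy":10.2,"finger_gap":50},{"drz":0.9,"dx":17,"dy":12.8,"finger_gap":50},{"drz":1.08,"dx":20.4,"dy":15.4,"finger_gap":50},{"drz":1.26,"dx":23.8,"dy":18,"finger_gap":50},{"drz":1.44,"dx":27.2,"dy":20.6,"finger_gap":50},{"drz":1.62,"dx":30.6,"dy":23,"finger_gap":50},{"drz":1.8,"dx":34.12,"dy":25.66,"finger_gap":50},{"drz":1.995,"dx":34.12,"dy":25.66,"finger_gap":50},{"drz":1.995,"dx":34.12,"dy":25.66,"finger_gap":50},{"drz":1.995,"dx":34.12,"dy":25.66,"finger_gap":50}], force=40)

```text
time_s: 21.4
tcp_pos: [563.8, 127.4, 179.9]
eef_rot: [0.0, -0.262, 0.965, -0.0]
wrist_force: [-0.9, -1.4, -0.9]
width: 57.7
grip_force: 43.2
```

Run:
```python
from go import *
ph=.524; f=np.array([np.cos(ph),np.sin(ph),0]); x,y,z=tiltaxes(f,np.pi/4,-1); P=np.array([564,126,190])
rel(P+50*z,x,y,z); print(arm.state()["joints"].round(2))
```

```text
rv [ 0.002 -0.785  0.006] norm 0.785 d [-34.9  -1.5  25.3]
[ 0.57 -0.02 -0.01  0.   -1.58 -1.61]
```

Converted, -35 mm is -7, -28 mm is -5.6.

Emit:
shift_gripper(rows=[{"dry":-0.16,"drz":0.001,"dx":-1.4,"dz":1,"finger_gap":50},{"dry":-0.32,"drz":0.002,"dx":-2.8,"dz":2,"finger_gap":50},{"dry":-0.48,"drz":0.004,"dx":-4.2,"dy":-0.2,"dz":3,"finger_gap":50},{"dry":-0.64,"drz":0.005,"dx":-5.6,"dy":-0.2,"dz":4,"finger_gap":50},{"drx":0.002,"dry":-0.785,"drz":0.006,"dx":-7,"dy":-0.3,"dz":5,"finger_gap":50},{"drx":0.002,"dry":-0.785,"drz":0.006,"dx":-7,"dy":-0.3,"dz":5,"finger_gap":50},{"drx":0.002,"dry":-0.785,"drz":0.006,"dx":-7,"dy":-0.3,"dz":5,"finger_gap":50},{"drx":0.002,"dry":-0.785,"drz":0.006,"dx":-7,"dy":-0.3,"dz":5,"finger_gap":50}], force=40)

```text
time_s: 22.4
tcp_pos: [596.5, 143.8, 158.7]
eef_rot: [0.371, -0.237, 0.892, 0.098]
wrist_force: [0.6, 0.3, -0.9]
width: 58.1
grip_force: 43.3
```

Run:
```python
from go import *
ph=.524; f=np.array([np.cos(ph),np.sin(ph),0]); x,y,z=tiltaxes(f,np.pi/4,-1); P=np.array([564,126,190])
rel(P+50*z,x,y,z); print(arm.state()["joints"].round(2))
for n,nm in(("side","s13"),("scene","c13")):
    p,d,c=snap(n,nm); X=depthpts(n,d,c)
    k=(abs(X[...,0]-564)<50)&(abs(X[...,1]-126)<50)&(X[...,2]>100)&(X[...,2]<230); v,u=np.nonzero(k)
    lab=cv2.connectedComponentsWithStats(k.astype(np.uint8)); print(n,k.sum(),u.min(),u.max(),v.min(),v.max()); Y=X[k]
    for z0 in range(105,225,10):
        q=Y[abs(Y[:,2]-z0)<5]
        if len(q): print(z0,len(q),np.percentile(q,[2,98],0).round(1)[:,:2].tolist())
s,_,_=load("s13"); w,_,_=load("c13")
cv2.imwrite("pics/v13.png",np.hstack([cv2.resize(s[120:280,240:400],(400,400)),cv2.resize(w[80:220,260:400],(400,400))])[:,:,::-1])
```

```text
rv [-0.003  0.003 -0.003] norm 0.005 d [4.1 0.8 1.7]
[ 0.6  -0.65 -0.77  0.09 -0.67 -1.7 ]
side 1581 300 338 162 221
125 36 [[538.4, 133.7], [590.8, 157.3]]
135 103 [[537.3, 130.4], [592.0, 156.9]]
145 111 [[537.3, 128.5], [591.4, 158.4]]
155 110 [[537.2, 128.9], [591.2, 157.9]]
165 114 [[537.1, 129.8], [593.5, 157.4]]
175 95 [[537.1, 128.5], [592.7, 159.6]]
185 81 [[542.1, 136.1], [592.7, 165.3]]
195 131 [[534.5, 139.8], [591.5, 168.4]]
205 156 [[526.6, 142.4], [588.7, 164.0]]
215 218 [[516.6, 79.2], [590.1, 166.9]]
scene 628 321 344 133 176
125 15 [[549.4, 98.0], [595.9, 135.5]]
135 45 [[547.8, 96.7], [597.0, 128.5]]
145 47 [[546.0, 95.9], [597.1, 135.4]]
155 40 [[546.8, 95.6], [596.3, 132.5]]
165 49 [[548.7, 97.2], [596.2, 132.0]]
175 31 [[556.5, 96.3], [596.8, 131.0]]
185 23 [[561.6, 88.6], [597.5, 129.9]]
195 39 [[577.4, 84.0], [597.5, 129.8]]
205 56 [[531.0, 80.1], [596.5, 139.3]]
215 104 [[525.6, 83.8], [596.2, 153.8]]
```

View pics/v13.png

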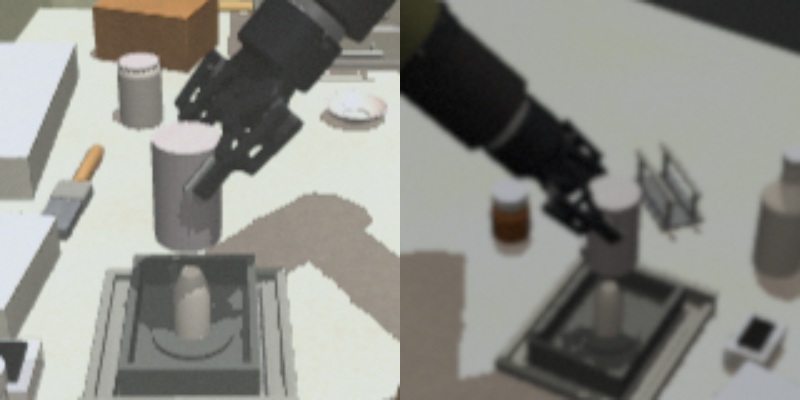

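The beaker hangs mouth down, about 35 mm above the peg tip: the rim is near (188,245) in the side crop and the peg near (192,290). I'll fit circles to beaker and peg in the same views for the last correction.

Create fit.py:
```python
from go import *
from scipy.optimize import least_squares
def run(pre):
    L={"side":"s","scene":"c"}
    for what,r,lo,hi,box in(("beaker",29,*pre[1],45),("peg",17,45,62,26)):
        S=[]
        for n in L:
            p,d,c=load(L[n]+pre[0]); X=depthpts(n,d,c)
            k=(abs(X[...,0]-565)<box)&(abs(X[...,1]-126)<box)&(X[...,2]>lo)&(X[...,2]<hi)&(p.min(2)>75); Y=X[k]
            if len(Y)<8: continue
            g=lambda q:np.hypot(Y[:,0]-q[0]-q[2]*(Y[:,2]-80),Y[:,1]-q[1]-q[3]*(Y[:,2]-80))-r
            e=least_squares(lambda q:np.r_[g(q),20*q[2:]] if what=="beaker" else np.r_[g(q),1e4*q[2:]],[565,126,0,0],loss="soft_l1").x
            print(what,n,len(Y),"zmin/max",np.percentile(Y[:,2],[0,.5,99.5]).round(1),e.round(3),"tilt")
```

```bash
python3 -c "
from fit import *
run(('13',(112,178)))"
```

```text
beaker side 554 zmin/max [125.7 126.7 177.5] [ 5.66447e+02  1.27396e+02 -8.00000e-03 -2.00000e-03] tilt
beaker scene 17 zmin/max [129.3 129.4 176.4] [ 5.68258e+02  1.26282e+02 -7.00000e-03  6.00000e-03] tilt
peg side 88 zmin/max [46.  46.  61.2] [565.045 125.28   -0.     -0.   ] tilt
peg scene 8 zmin/max [51.9 52.  61.4] [565.537 125.686  -0.      0.   ] tilt
```

Converted, 68.5 mm is 13.7, -1.3 mm is -0.26.

Emit:
shift_gripper(rows=[{"dx":0.26,"dy":-0.14,"dz":-0.26,"finger_gap":50},{"dx":3,"dy":-0.14,"dz":2.6,"finger_gap":50},{"dx":6,"dy":-0.14,"dz":5.5,"finger_gap":50},{"dx":9,"dy":-0.14,"dz":8.5,"finger_gap":50},{"dx":11.6,"dy":-0.14,"dz":11.1,"finger_gap":50},{"dx":13.7,"dy":-0.14,"dz":13.2,"finger_gap":50},{"dx":13.7,"dy":-0.14,"dz":13.2,"finger_gap":50},{"dx":13.7,"dy":-0.14,"dz":13.2,"finger_gap":50}], force=40)

```text
time_s: 23.5
tcp_pos: [594.7, 141.8, 61.6]
eef_rot: [0.371, -0.237, 0.893, 0.098]
wrist_force: [0.2, 0.5, -0.7]
width: 58.0
grip_force: 43.3
```

Run:
```python
from fit import *
snap("side","s14");snap("scene","c14")
run(("14",(50,85))); print(arm.state()["wrist_force"])
p,d,c=load("s14"); X=depthpts("side",d,c); k=(abs(X[...,0]-565)<12)&(X[...,1]>140)&(X[...,1]<165)&(X[...,2]>15)
print(np.sort(X[k][:,2])[:25].round(1))
v,u=np.nonzero(k); 
for col in(318,321,324): print([(r,X[r,col].round().tolist()) for r in range(225,250,2)])
```

```text
beaker side 295 zmin/max [50.2 50.3 84.8] [ 5.63510e+02  1.25279e+02 -3.00000e-02 -4.00000e-03] tilt
peg side 76 zmin/max [45.6 45.6 61.6] [564.066 141.613  -0.      0.   ] tilt
[ 0.63411563  1.22298038 -1.64036071]
[15.6 15.9 16.4 16.6 16.7 16.7 16.9 16.9 17.5 17.7 17.8 18.  18.1 18.2
 18.3 18.3 18.4 18.6 18.6 18.7 18.8 18.8 18.8 18.8 18.8]
[(225, [557.0, 153.0, 115.0]), (227, [557.0, 153.0, 110.0]), (229, [557.0, 156.0, 106.0]), (231, [557.0, 157.0, 102.0]), (233, [556.0, 163.0, 101.0]), (235, [556.0, 162.0, 95.0]), (237, [556.0, 162.0, 90.0]), (239, [557.0, 155.0, 79.0]), (241, [558.0, 152.0, 72.0]), (243, [558.0, 155.0, 68.0]), (245, [558.0, 152.0, 60.0]), (247, [558.0, 154.0, 56.0]), (249, [558.0, 154.0, 51.0])]
[(225, [551.0, 152.0, 114.0]), (227, [551.0, 150.0, 108.0]), (229, [550.0, 158.0, 108.0]), (231, [550.0, 158.0, 103.0]), (233, [550.0, 160.0, 99.0]), (235, [550.0, 165.0, 97.0]), (237, [550.0, 159.0, 87.0]), (239, [550.0, 160.0, 83.0]), (241, [551.0, 150.0, 70.0]), (243, [551.0, 153.0, 67.0]), (245, [552.0, 149.0, 58.0]), (247, [552.0, 150.0, 53.0]), (249, [552.0, 152.0, 50.0])]
[(225, [544.0, 154.0, 116.0]), (227, [544.0, 155.0, 112.0]), (229, [544.0, 157.0, 108.0]), (231, [543.0, 160.0, 105.0]), (233, [543.0, 163.0, 102.0]), (235, [544.0, 161.0, 95.0]), (237, [543.0, 163.0, 91.0]), (239, [545.0, 147.0, 74.0]), (241, [545.0, 146.0, 67.0]), (243, [545.0, 148.0, 63.0]), (245, [545.0, 150.0, 59.0]), (247, [545.0, 149.0, 53.0]), (249, [545.0, 148.0, 47.0])]
```

The beaker is over the peg with about 10 mm to go. I'll lower it gently, watching the force.

Converted, 4 mm is 0.8, 2 mm is 0.4.

Emit:
shift_gripper(rows=[{"dx":0.4,"dz":0.4,"finger_gap":50},{"dx":0.8,"dz":0.8,"finger_gap":50},{"dx":0.8,"dz":0.8,"finger_gap":50}], force=40)

```text
time_s: 23.98
tcp_pos: [594.0, 141.4, 54.3]
eef_rot: [0.37, -0.237, 0.893, 0.098]
wrist_force: [-0.9, 1.4, -1.6]
width: 57.6
grip_force: 43.3
```

Emit:
shift_gripper(rows=[{"dx":0.2,"dz":0.2,"finger_gap":50},{"dx":0.2,"dz":0.2,"finger_gap":50}], force=40)

```text
time_s: 24.22
tcp_pos: [594.1, 141.5, 53.2]
eef_rot: [0.37, -0.237, 0.893, 0.098]
wrist_force: [0.3, 0.1, -0.6]
width: 58.2
grip_force: 43.3
```

```bash
python3 -c "
from cell import arm
print(arm.state()['wrist_force'])"
```

```text
[ 0.33492812  0.12457936 -0.63818738]
```

Converted, 1 mm is 0.2.

Emit:
shift_gripper(rows=[{"dx":0.2,"dz":0.2,"finger_gap":50},{"dx":0.2,"dz":0.2,"finger_gap":50}], force=40, only="tcp|force")

```text
tcp_pos: [594.4, 141.7, 52.5]
wrist_force: [-0.5, -0.3, 0.6]
grip_force: 43.4
```

Emit:
shift_gripper(rows=[{"dx":0.14,"dz":0.14,"finger_gap":50},{"dx":0.14,"dz":0.14,"finger_gap":50}], force=40, only="tcp|force")

```text
tcp_pos: [594.8, 141.9, 52.3]
wrist_force: [-0.8, -1.4, 3.5]
grip_force: 43.4
```

There's contact at +4.7 N, after 106 mm of descent, which matches the rim on the foot. I'll release and back out along the tool axis.

Emit:
shift_gripper(rows=[{"finger_gap":62},{"finger_gap":62},{"finger_gap":85},{"finger_gap":85},{"finger_gap":85},{"finger_gap":85}])

```text
time_s: 25.48
tcp_pos: [594.2, 141.5, 51.0]
eef_rot: [0.37, -0.237, 0.893, 0.098]
wrist_force: [-0.5, -0.5, -0.4]
width: 85.1
grip_force: 0.0
```

Emit:
shift_gripper(rows=[{"dz":-3,"finger_gap":85},{"dz":-8,"finger_gap":85},{"dz":-16,"finger_gap":85},{"dz":-26,"finger_gap":85},{"dz":-36,"finger_gap":85},{"dz":-36,"finger_gap":85},{"dz":-36,"finger_gap":85},{"dz":-36,"finger_gap":85}])

```text
time_s: 26.48
tcp_pos: [483.5, 78.4, 176.1]
eef_rot: [0.369, -0.237, 0.893, 0.098]
wrist_force: [-0.3, -0.3, 0.1]
width: 85.4
grip_force: 0.0
```

Run:
```python
from fit import *
from m import rects
snap("side","s15");snap("scene","c15"); run(("15",(50,108)))
for n,f in(("side","s15"),("scene","c15")):
    p,d,c=load(f); X=depthpts(n,d,c); k=(abs(X[...,0]-565)<27)&(abs(X[...,1]-126)<27)&(X[...,2]>108)
    Y=X[k]; A=np.c_[Y[:,:2]-[565,126],np.ones(len(Y))]; print(n,"top plane",len(Y),np.linalg.lstsq(A,Y[:,2],rcond=None)[0].round(3),np.median(Y,0).round(1))
rects("s15","side",42,50,46,(480,650,20,250)); rects("c15","scene",42,50,46,(480,650,20,250))
```

```text
beaker side 544 zmin/max [ 50.   50.2 107.6] [ 5.64168e+02  1.25317e+02 -5.00000e-03  1.00000e-03] tilt
peg side 76 zmin/max [45.  45.1 61.4] [563.792 141.121   0.     -0.   ] tilt
side top plane 329 [ 1.0000e-03 -3.9000e-02  1.1436e+02] [563.6 130.4 114.6]
scene top plane 179 [-1.1000e-02  1.1000e-02  1.1499e+02] [567.2 122.9 115.2]
s15 621 z 44.6 rect [562.2 132.1] [119.4 171.2] 4.32 corners [[496.20001220703125, 213.0], [509.1000061035156, 42.29999923706055], [628.2000122070312, 51.29999923706055], [615.2999877929688, 221.89999389648438]]
c15 290 z nan rect [573.5 120.6] [121.1 175.5] 3.86 corners [[507.20001220703125, 204.0], [519.0, 29.0], [639.7999877929688, 37.099998474121094], [628.0, 212.1999969482422]]
```

The beaker top is level at 115 mm (20 + 95), its axis is vertical, and the tray is unmoved in the bay. I'll hand in.

```bash
python3 -c "
from cell import arm
print(arm.close_job())"
```

```text
the job is handed in; nothing more can be done
None
```

I handed the job in at about 27 s: the tray sits flat in the bay, and the beaker stands mouth down over the peg with its rim on the foot and the gripper clear of it.

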